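# Run along the vial row and seat the snap caps

## Task

Five vials in the curved rack have orange snap caps that are not yet seated. Run your fingertips along the row from the blue end to the other end, gently pressing each cap in turn fully home, and stay low over the row (within about 3 cm of the caps) from the first cap until the last one is down. Grasp and lift nothing, do not shift the rack, leave the jar, spare vial and cap tray alone, and finish with your hand clear.

Things in the scene. Friction and masses are not known exactly. Their poses are not given: they have to be found in the camera images.
- rack: Grey crescent vial rack, 44 x about 200 mm, loose on the bench (0.9 kg), with five clear empty vials (23 mm) fixed in it, each with an orange snap cap, 40 mm apart on an arc of radius 120 mm. Origin on the underside below the middle vial; z up, +y to the end with the blue block (50 mm high; white block at the other end), +x to the hollow side. Caps fully home: tops 83 mm above the bench.
- cap1_top (a point): Centre of the flat top of the first (next to the blue block) orange cap, 21 mm in diameter, 9 mm high; in the rack's frame at x = 26, y = 74 mm. It moves down with the cap, from at most 89 mm above the bench to 83 mm when home.
- cap2_top (a point): Centre of the flat top of the second orange cap, 21 mm in diameter, 9 mm high; in the rack's frame at x = 7, y = 39 mm. It moves down with the cap, from at most 89 mm above the bench to 83 mm when home.
- cap3_top (a point): Centre of the flat top of the third (middle) orange cap, 21 mm in diameter, 9 mm high; in the rack's frame at x = 0, y = 0 mm. It moves down with the cap, from at most 89 mm above the bench to 83 mm when home.
- cap4_top (a point): Centre of the flat top of the fourth orange cap, 21 mm in diameter, 9 mm high; in the rack's frame at x = 7, y = -39 mm. It moves down with the cap, from at most 89 mm above the bench to 83 mm when home.
- cap5_top (a point): Centre of the flat top of the fifth (next to the white block) orange cap, 21 mm in diameter, 9 mm high; in the rack's frame at x = 26, y = -74 mm. It moves down with the cap, from at most 89 mm above the bench to 83 mm when home.
- cap1 (a joint): How far the first cap is pressed down, in m: 0 = fully proud, 0.006 = fully home against a hard stop. Starts between 0 and 0.0015. It moves straight down under about 4 N and stays where it is left.
- cap2 (a joint): How far the second cap is pressed down, in m: 0 = fully proud, 0.006 = fully home against a hard stop. Starts between 0 and 0.0015. It moves straight down under about 4 N and stays where it is left.
- cap3 (a joint): How far the third cap is pressed down, in m: 0 = fully proud, 0.006 = fully home against a hard stop. Starts between 0 and 0.0015. It moves straight down under about 4 N and stays where it is left.
- cap4 (a joint): How far the fourth cap is pressed down, in m: 0 = fully proud, 0.006 = fully home against a hard stop. Starts between 0 and 0.0015. It moves straight down under about 4 N and stays where it is left.
- cap5 (a joint): How far the fifth cap is pressed down, in m: 0 = fully proud, 0.006 = fully home against a hard stop. Starts between 0 and 0.0015. It moves straight down under about 4 N and stays where it is left.
- spare_vial: Loose amber vial with a grey cap, 23 mm diameter, 76 mm tall, standing on the hollow side of the rack; origin at the centre of its underside. A bystander.
- jar: Loose closed jar with a white lid, 48 mm diameter, 65 mm tall, near the outer side of the rack; origin at the centre of its underside. A bystander.
- cap_tray: Loose grey open tray of spare caps, 60 x 80 mm, 22 mm high, near the outer side of the rack; origin at the centre of its underside. A bystander.
There are look-alikes about, which are no part of the job. What is meant by the rack is not red, and is the larger of those in its own colour.

How it is judged:
By the outcome, as a careful person would: the job done as asked, in the order asked, and still so for the second after the job is handed in, with the robot touching nothing.
It also fails if it takes over 53 s, if anything falls off the work surface, if the arm or the gripper's body presses on something with over 40 N, if the wrist force passes 120 N, or if a joint passes its speed limit or range.

## Robot

A 6-joint arm with a two-finger parallel gripper is mounted at the origin on the work surface. World frame = base frame: x ahead of the robot, y to its left, z up, the work surface at z = 0. Lengths are in mm, angles in rad, forces in N, time in s.
With the tool pointing down it reaches from about 400 to 925 mm from the base axis. Payload 12.5 kg.
Tool frame: the origin (TCP) lies midway between the tips of the shut fingers; the grasp point (between the pads) lies 19 mm behind it; z points along the fingers, y is the direction in which the jaws open and shut (so a half turn about z gives the same grasp; the last joint's range is limited). The gripper opens to 95 mm and grips with 3 to 60 N. Pads are 20 mm wide; open, the fingers measure 119 mm over their backs; the gripper's body (75 mm by 180 mm) begins 59 mm behind the grasp point.
Start: joints at [1.071, 0.491, 1.559, -0, 1.092, -0.106], TCP at [239.798, 577.186, 214.661] pointing down, gripper open.
Joint ranges: [-3.1, 3.1], [-0.84, 2.19], [0.05, 2.79], [-1.13, 4.28], [0.06, 2.93], [-2.69, 2.69]. Speed limits (rad/s): [2.22, 2.22, 2.79, 3.14, 3.14, 3.14].

## Interface

Orientations are given as [roll, pitch, yaw] about the fixed x, y, z axes, in that order (R = Rz(yaw) Ry(pitch) Rx(roll)).
In Python, from cell import env, eyes, job_done, boxes_of, regions_of gives the robot as it stands.
- The arm moves only by the tool send_rows, never from a script. Its argument "plan" is text: rows parted by semicolons, each of 5 numbers parted by spaces: the shift along the tool's x, y, z in mm, then the turn about the tool's z in rad, then the finger opening in mm, from 0 to 95.1. In form: x y z roll gripper; .... A call has 1 to 8 rows; each row shifts and turns the pose as measured when the row begins, along the tool's axes as they then stand; what a row does not reach is not made up. A row lasts 1/10 s, in which the tool goes at most 50 mm and 8.59 degrees, less where a joint would pass 70% of its speed; a pose out of reach is approached as far as the arm can. A call with a gripper value outside its range is refused whole. The fingers move at their own pace and stop on an object; the grip force is fixed at half the most. Time passes only in rows, so rows that do not move let the fingers close. It gives the time, the measured TCP pose, the force and the opening at its end, in the units of the state.
- env.state(): the state, without advancing time (a new reading comes with each control period).
- eyes.read_camera(name): name is "scene" or "side" or "wrist"; returns a dict with "image" (400x640x3 uint8, red, green, blue), "vertical_fov" (degrees; the focal length in pixels is half the picture's height over the tangent of half this angle, whatever the lens; pixels are square), "cx", "cy" (the principal point, pixels), "extrinsics" (4x4, takes a point from camera to world coordinates). Camera axes: x right, y up, looking along -z (the intrinsics and any distortion apply to the point x, -y, -z); pixel columns grow to the right and rows downward; lengths in mm; the calibration is good to about 2 mm. A picture is of the moment at which its call begins. There is no depth.
- job_done(): hands the job in, once; it reports no verdict.
Trained networks look in a picture, given as the dict that the camera call returned (one of the last four; its "shot" number tells which), for a name from the list of things; names that differ only in an ending like _2 or _b are one class to them, and where a whole thing is asked for, a point or a joint stands for the part that bears it (a point fixed in the world has none). Each returns a list of dicts, best first, with "confidence" (0 to 1); they miss things now and then, are a little off and sometimes report something else, mostly with a low value. They report only what shows in the picture. A call takes as long as a camera call. They do not tell look-alikes from the thing itself.
- boxes_of(target, picture): "bbox" ([left, top, width, height] in pixels, round what is visible of it).
- regions_of(target, picture): "pixels" (400x640 bool, what is visible of it) and "bbox" ([left, top, width, height] in pixels, round what is visible of it).
The state is a dict: "t": time; "joints": joint angles; "qvel": joint speeds; "tau": joint torques, N m; "eef_pos": TCP position; "tcp_rot": TCP orientation; "ft_force": force on the tool from outside, world axes, zero at the start; "moment": the same for the moment, N m; "opening": opening from 0.0 (shut) to 1.0 (fully open).
Only numpy, scipy, OpenCV 4.12 (cv2) and the standard library are available. Lean on these libraries where they do the work, as an engineer would, in place of code of your own. Each camera call takes 0.05 s, during which the arm holds its last target.

## Working session

There is one attempt and no reset: what is moved stays moved. The work goes in short steps, Python scripts to look and compute and a tool call to move; the robot and the scene stay as the last step left them, time stands still between calls to the robot, and variables do not carry over. Pictures are saved under pics/ and viewed, and the job is handed in when it is done.

Besides the shell and the picture viewer there is one more tool, called after "Call:" as name(argument=value, ...) on one line, values as JSON. send_rows: Moves the arm, as the interface text tells. Its arguments: {"type":"object","properties":{"plan":{"type":"string"}},"required":["plan"]}

```bash
ls; mkdir -p pics; python3 - <<'E'
from cell import env, eyes
import cv2,pickle
s=env.state();print(s)
d={}
for n in("scene","side","wrist"):
    p=eyes.read_camera(n);d[n]=p
    cv2.imwrite(f"pics/{n}0.png",p["image"][:,:,::-1]);print(n,{k:v for k,v in p.items() if k!="image"})
pickle.dump(d,open("d0.pkl","wb"))
E
```

```text
pics
{'t': 0.0, 'joints': array([ 1.07140297e+00,  4.91555265e-01,  1.55948066e+00,  1.81985540e-05,
        1.09169941e+00, -1.05611553e-01]), 'qvel': array([-0.00023471,  0.00072386, -0.00139887,  0.00025766, -0.00087153,
        0.00298481]), 'tau': array([ 6.72729038e-05, -6.12648869e+01, -2.58178246e+01,  6.91966899e-02,
        4.82625794e-02, -7.81088534e-05]), 'eef_pos': array([239.65906581, 576.94439372, 214.05367198]), 'tcp_rot': array([-3.14045804e+00, -1.36506372e-04,  2.74780238e+00]), 'ft_force': array([ 0.81473283, -0.11305165, -0.0791003 ]), 'moment': array([-0.04406316, -0.04636962, -0.02227034]), 'opening': 1.0031486159103074}
scene {'vertical_fov': 49.57331911199197, 'cx': 321.3807985556989, 'cy': 197.17237989951866, 'extrinsics': array([[ 5.65779203e-01, -4.56961105e-01,  6.86353001e-01,
         1.23390509e+03],
       [ 8.24376141e-01,  3.30903400e-01, -4.59246032e-01,
        -3.70992747e+02],
       [-1.72589675e-02,  8.25644892e-01,  5.63926094e-01,
         5.90336016e+02],
       [ 0.00000000e+00,  0.00000000e+00,  0.00000000e+00,
         1.00000000e+00]])
[... 231 characters left out ...]
.52533984e-01,  7.44552971e-01,
         8.15126929e+02],
       [-1.88839686e-02,  7.53684790e-01,  6.56964712e-01,
         7.47905202e+02],
       [ 0.00000000e+00,  0.00000000e+00,  0.00000000e+00,
         1.00000000e+00]]), 'shot': 2}
wrist {'vertical_fov': 59.35083477661191, 'cx': 321.7539341003499, 'cy': 200.06826634949172, 'extrinsics': array([[ 3.83978640e-01, -8.84136683e-01, -2.66200545e-01,
         1.64159031e+02],
       [ 9.23340973e-01,  3.67249505e-01,  1.12112661e-01,
         6.08474485e+02],
       [-1.36089740e-03, -2.88842737e-01,  9.57375590e-01,
         3.83906441e+02],
       [ 0.00000000e+00,  0.00000000e+00,  0.00000000e+00,
         1.00000000e+00]]), 'shot': 3}
```

View pics/scene0.png

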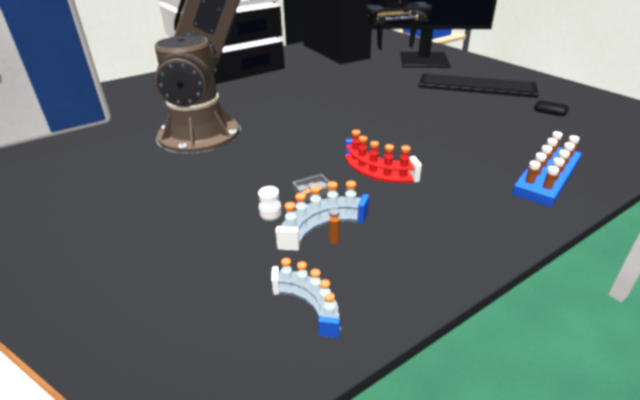

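View pics/side0.png

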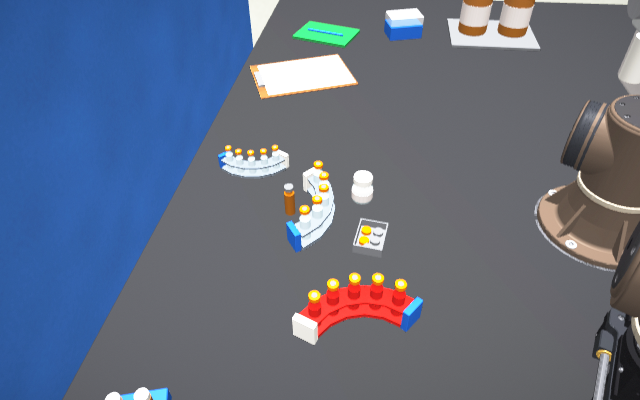

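View pics/wrist0.png

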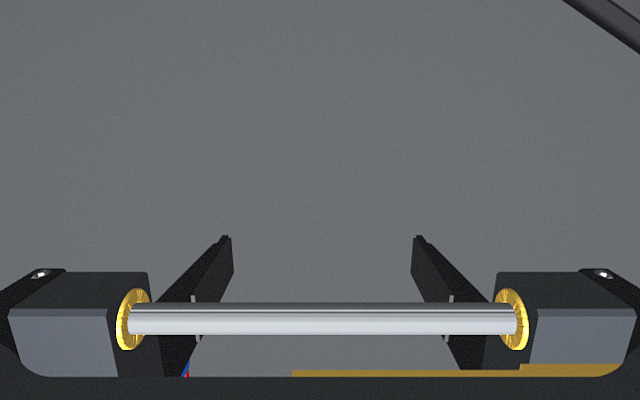

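Scene shows: grey rack A at about (325,215), next to the amber vial (334,228), jar (269,203) and tray (312,185); grey rack B at (305,295), which looks smaller; a red rack at (383,160); a blue rack at (550,165). In the side view, A is at (315,205) and B at (253,160). I'll measure A and B next to settle which is larger.

```bash
cat > h.py <<'E'
import numpy as np,cv2
def K(p):
    f=200/np.tan(np.radians(p["vertical_fov"]/2)); return f
def ray(p,u,v):
    f=K(p);d=np.array([(u-p["cx"])/f,-(v-p["cy"])/f,-1.]);E=p["extrinsics"]
    return E[:3,3],E[:3,:3]@d
def onz(p,u,v,z):
    o,d=ray(p,u,v);return o+d*(z-o[2])/d[2]
def proj(p,X):
    E=p["extrinsics"];c=E[:3,:3].T@(np.asarray(X,float)-E[:3,3]);f=K(p)
    return np.array([p["cx"]+f*c[0]/-c[2],p["cy"]-f*c[1]/-c[2]])
def caps(p,hi=25):
    h=cv2.cvtColor(p["image"],cv2.COLOR_RGB2HSV)
    m=cv2.inRange(h,(6,130,150),(28,255,255))
    n,l,s,c=cv2.connectedComponentsWithStats(m)
    return [(*c[i].round(1),*s[i]) for i in range(1,n) if s[i][4]>12],m
E
python3 - <<'E'
from h import *;import pickle
d=pickle.load(open("d0.pkl","rb"))
for n in("scene","side"):
    p=d[n];print(n)
    for c in caps(p)[0]:
        X=onz(p,c[0],c[1],84)
        if c[6]<300: print(c,X.round(1))
crop=d["scene"]["image"][150:350,230:450];cv2.imwrite("pics/c_scene.png",cv2.resize(crop,None,fx=3,fy=3,interpolation=2)[:,:,::-1])
crop=d["side"]["image"][130:260,200:400];cv2.imwrite("pics/c_side.png",cv2.resize(crop,None,fx=4,fy=4,interpolation=2)[:,:,::-1])
E
```

```text
scene
(np.float64(359.3), np.float64(136.1), np.int32(352), np.int32(130), np.int32(16), np.int32(13), np.int32(93)) [443.1 280.9  84. ]
(np.float64(373.9), np.float64(144.4), np.int32(370), np.int32(141), np.int32(9), np.int32(7), np.int32(46)) [501.3 281.2  84. ]
(np.float64(388.8), np.float64(147.6), np.int32(384), np.int32(144), np.int32(10), np.int32(8), np.int32(54)) [536.2 299.8  84. ]
(np.float64(405.3), np.float64(149.1), np.int32(401), np.int32(145), np.int32(10), np.int32(8), np.int32(52)) [565.9 327.   84. ]
(np.float64(332.6), np.float64(185.4), np.int32(328), np.int32(181), np.int32(10), np.int32(9), np.int32(56)) [594.7  86.4  84. ]
(np.float64(350.7), np.float64(184.7), np.int32(345), np.int32(180), np.int32(12), np.int32(9), np.int32(61)) [615.4 119.7  84. ]
(np.float64(314.8), np.float64(190.4), np.int32(309), np.int32(187), np.int32(12), np.int32(7), np.int32(49)) [588.4  44.5  84. ]
(np.float64(299.9), np.float64(197.4), np.int32(295), np.int32(193), np.int32(11), np.int32(8), np.int32(55)) [592.2   4.8  84. ]
(np.float64(289.2), np.float64(206.2), np.int32(284), 
[... 3564 characters left out ...]
, np.int32(5), np.int32(21)) [542.3 286.5  84. ]
(np.float64(400.7), np.float64(280.2), np.int32(395), np.int32(279), np.int32(12), np.int32(5), np.int32(21)) [426.3 272.6  84. ]
(np.float64(332.6), np.float64(288.2), np.int32(327), np.int32(284), np.int32(12), np.int32(8), np.int32(49)) [540.3 304.3  84. ]
(np.float64(400.2), np.float64(288.2), np.int32(394), np.int32(284), np.int32(13), np.int32(8), np.int32(53)) [427.1 289.9  84. ]
(np.float64(314.3), np.float64(297.5), np.int32(308), np.int32(290), np.int32(13), np.int32(14), np.int32(69)) [568.5 327.3  84. ]
(np.float64(602.9), np.float64(353.3), np.int32(596), np.int32(350), np.int32(16), np.int32(11), np.int32(57)) [127.7 373.   84. ]
```

View pics/c_scene.png

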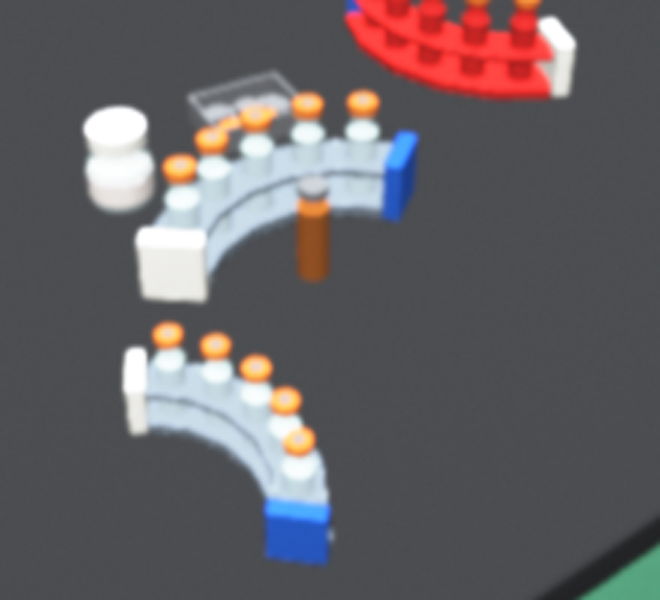

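View pics/c_side.png

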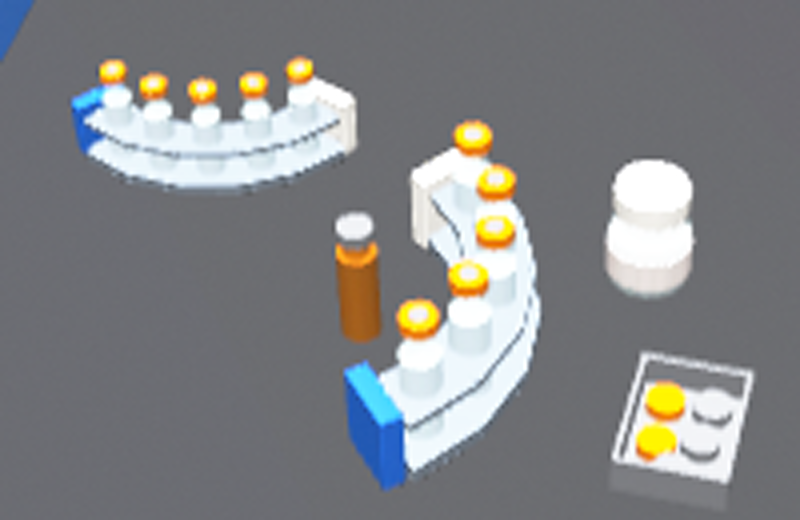

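A's end caps measure about 150 mm apart, against 148 mm expected, and B's about 110 mm. A is therefore the larger grey rack and is the target. The crops confirm orange caps, with the blue block at +y. Next I'll fit the rack pose.

```bash
cat > fit.py <<'E'
from h import *;import pickle
from scipy.optimize import least_squares
T=np.array([[26,74],[7,39],[0,0],[7,-39],[26,-74]],float)
th=np.linspace(0,2*np.pi,24,endpoint=False)
cyl=np.concatenate([np.c_[10.5*np.cos(th),10.5*np.sin(th),0*th+z] for z in(0,-9)])
def world(q):
    c,s=np.cos(q[2]),np.sin(q[2]);return T@np.array([[c,s],[-s,c]])+q[:2]
def bbc(p,X):
    uv=np.array([proj(p,np.array([*X,0])+k) for k in cyl+[0,0,88]]);return (uv.min(0)+uv.max(0))/2
def fit(obs): # list (picture,[(capidx,u,v)])
    def r(q):
        W=world(q);return np.concatenate([bbc(p,W[i])-[u,v] for p,l in obs for i,u,v in l])
    s=least_squares(r,[589,46,0.05]);return s.x,s.fun
E
python3 - <<'E'
from fit import *
d=pickle.load(open("d0.pkl","rb"))
def m(p,pts):
    out=[]
    for i,(u,v) in enumerate(pts):
        c=min(caps(p)[0],key=lambda c:np.hypot(c[0]-u,c[1]-v));out.append((i,c[2]+c[4]/2-.5,c[3]+c[5]/2-.5))
    return out
o=[(d["scene"],m(d["scene"],[(350,185),(333,185),(315,190),(300,197),(289,206)])),
(d["side"],m(d["side"],[(304,210),(316,201),(323,190),(324,176),(318,165)]))]
for k in([o[0]],[o[1]],o):
    q,f=fit(k);print(q.round(3),f.round(1))
print(world(q).round(1))
from cell import env
print(env.state()["t"])
E
```

```text
[ 5.83428e+02  4.75100e+01 -6.70000e-02] [-0.1  0.7 -0.6  0.4  0.2 -0.9  0.1 -0.4  0.3  0.3]
[ 5.89053e+02  4.49020e+01 -5.20000e-02] [-0.   0.2  0.1 -0.7 -0.2 -1.  -0.2  0.6  0.2  0.9]
[ 5.87442e+02  4.56300e+01 -5.90000e-02] [ 0.2  1.6 -0.2  1.4  0.5  0.2  0.5  0.9  0.8  1.7  0.5  0.5  0.7 -0.4
  0.6 -0.7  0.7  0.9  1.1  1.2]
[[617.8 118. ]
 [596.7  84.2]
 [587.4  45.6]
 [592.1   6.3]
 [609.  -29.8]]
0.15
```

Call:
send_rows(plan="-42 -25 0 0 0; -42 -25 0 0 0; -42 -25 0 0 0; -42 -25 0 0 0; -42 -25 0 0 0; -42 -25 0 0 0; -42 -25 0 0 0; -42 -25 0 0 0")

```text
t: 0.95
eef_pos: [476.1, 258.7, 212.4]
tcp_rot: [-3.14, -0.001, 2.757]
ft_force: [0.4, 1.4, -0.7]
opening: 0.383
```

Call:
send_rows(plan="-42 -25 0 0 0; -42 -25 0 0 0; -42 -25 0 0 0; -42 -25 0 0 0; -42 -25 0 0 0; -30 -15 0 0 0; 0 0 0 0 0; 0 0 0 0 0")

```text
t: 1.75
eef_pos: [650.8, 26.0, 210.1]
tcp_rot: [-3.139, -0.003, 2.75]
ft_force: [0.8, 0.9, -0.5]
opening: 0.004
```

```bash
python3 - <<'E'
from cell import env, eyes
from h import *
import pickle
s=env.state();print(s["t"],s["eef_pos"],s["tcp_rot"],s["opening"])
p=eyes.read_camera("wrist");pickle.dump(p,open("w1.pkl","wb"))
cv2.imwrite("pics/wrist1.png",p["image"][:,:,::-1])
for c in caps(p)[0]: print([float(x) for x in c],onz(p,c[0],c[1],86).round(1))
E
```

```text
1.75 [650.78023698  26.0404547  210.07897344] [-3.13869519 -0.00319178  2.75027659] 0.003652703863522167
[315.0, 4.1, 305.0, 0.0, 21.0, 11.0, 174.0] [512.9  76.9  86. ]
[363.8, 105.6, 350.0, 94.0, 25.0, 26.0, 295.0] [595.7  85.   86. ]
[318.0, 112.4, 302.0, 103.0, 25.0, 25.0, 132.0] [586.5  48.7  86. ]
[410.2, 114.2, 397.0, 102.0, 27.0, 25.0, 367.0] [616.5 117.5  86. ]
[277.9, 134.3, 263.0, 127.0, 23.0, 24.0, 55.0] [590.1  11.2  86. ]
[247.6, 168.9, 233.0, 162.0, 22.0, 22.0, 52.0] [606.8 -24.8  86. ]
[339.2, 185.7, 329.0, 181.0, 24.0, 16.0, 126.0] [650.3  42.   86. ]
[316.7, 319.9, 315.0, 297.0, 4.0, 53.0, 138.0] [767.2 -27.9  86. ]
[326.9, 321.1, 325.0, 296.0, 5.0, 54.0, 143.0] [772.2 -19.3  86. ]
[216.4, 330.8, 216.0, 327.0, 2.0, 10.0, 16.0] [ 741.2 -124.2   86. ]
[426.0, 341.0, 425.0, 336.0, 3.0, 10.0, 15.0] [830.8  63.   86. ]
```

View pics/wrist1.png

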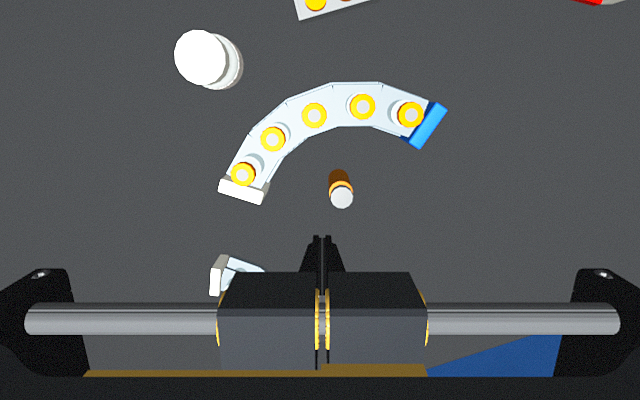

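The wrist view shows the five caps at (410,115), (363,106), (315,115), (273,139) and (243,174), the spare vial at (341,190), and the closed tip at (321,236). I'll refit using this view.

```bash
python3 - <<'E'
from fit import *
p=pickle.load(open("w1.pkl","rb"))
g=cv2.cvtColor(p["image"],cv2.COLOR_RGB2HSV)
m=cv2.inRange(g,(5,100,120),(32,255,255))
l=[]
for i,(u,v) in enumerate([(410,115),(363,106),(315,115),(273,139),(243,174)]):
    y,x=np.nonzero(m[v-18:v+18,u-18:u+18]);l.append((i,(x.min()+x.max())/2+u-18,(y.min()+y.max())/2+v-18))
print(l)
q,f=fit([(p,l)]);print(q.round(3),f.round(1));W=world(q);print(W.round(1))
print("tip proj",proj(p,[650.8,26,210.1]))
E
```

```text
[(0, np.float64(410.0), np.float64(114.5)), (1, np.float64(362.0), np.float64(106.5)), (2, np.float64(314.0), np.float64(115.0)), (3, np.float64(272.5), np.float64(139.0)), (4, np.float64(243.0), np.float64(173.5))]
[ 5.87085e+02  4.47640e+01 -5.10000e-02] [-0.4  0.1 -0.   0.2 -0.2 -0.2  0.3 -0.1  0.3 -0.1]
[[616.8 117.3]
 [596.1  83.4]
 [587.1  44.8]
 [592.1   5.5]
 [609.3 -30.5]]
tip proj [321.97340347 255.40412254]
```

Call:
send_rows(plan="22 24 -1 0 0; 22 24 -1 0 0; 22 23 15 0 0; 0 0 35 0 0; 0 0 35 0 0; 0 0 15 0 0; 0 0 0 0 0")

```text
t: 2.5
eef_pos: [609.8, 128.5, 111.6]
tcp_rot: [-3.14, -0.001, 2.76]
ft_force: [-0.0, 0.4, 0.2]
opening: 0.009
```

Call:
send_rows(plan="-10.5 -7.5 7 0 0; 0 0 5 0 0; 0 0 0 0 0; 0 0 0 0 0")

```text
t: 2.9
eef_pos: [617.7, 117.9, 101.7]
tcp_rot: [3.141, 0.002, 2.762]
ft_force: [0.4, -0.3, 0.0]
opening: 0.004
```

```bash
python3 - <<'E'
from cell import env, eyes
from h import *
p=eyes.read_camera("side");a=cv2.resize(p["image"][140:260,250:400],None,fx=4,fy=4)
print(env.state()["eef_pos"],proj(p,env.state()["eef_pos"]),proj(p,[617,117.5,88]))
cv2.imwrite("pics/side1.png",a[:,:,::-1])
E
```

```text
[617.693115   117.90797686 101.65650371] [304.27602792 203.22121786] [304.86563473 208.16631199]
```

View pics/side1.png

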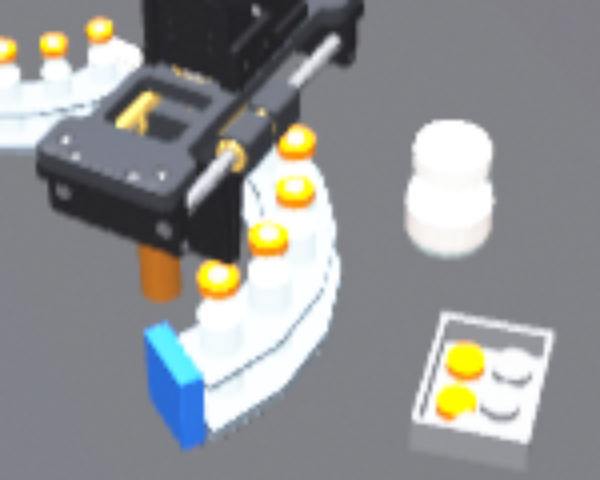

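The closed fingertip is right over cap 1 (crop (218,270)). I'll press it.

Call:
send_rows(plan="0 0 5 0 0; 0 0 5 0 0; 0 0 3 0 0; 0 0 2 0 0; 0 0 2 0 0")

```text
t: 3.45
eef_pos: [618.2, 117.9, 84.8]
tcp_rot: [3.14, 0.004, 2.762]
ft_force: [-1.0, 0.0, 2.6]
opening: 0.004
```

Call:
send_rows(plan="0 0 1.5 0 0; 0 0 1 0 0; 0 0 0 0 0")

```text
t: 3.75
eef_pos: [618.3, 117.9, 83.5]
tcp_rot: [3.14, 0.004, 2.762]
ft_force: [0.7, 0.6, -0.1]
opening: 0.004
```

Call:
send_rows(plan="0 0 1.5 0 0; 0 0 1.5 0 0")

```text
t: 3.95
eef_pos: [618.5, 118.0, 83.1]
tcp_rot: [3.139, 0.006, 2.762]
ft_force: [-7.2, -2.2, 22.7]
opening: 0.004
```

Call:
send_rows(plan="0 0 -6 0 0; 0 0 -6 0 0; 2.5 -13 0 0 0; 2.5 -13 0 0 0; 2.5 -12 0 0 0; 0 0 0 0 0; 0 0 0 0 0")

```text
t: 4.65
eef_pos: [594.7, 81.8, 94.6]
tcp_rot: [3.14, 0.005, 2.761]
ft_force: [-0.2, 0.6, -0.4]
opening: 0.003
```

```bash
python3 - <<'E'
from cell import env, eyes
from h import *
p=eyes.read_camera("side");a=cv2.resize(p["image"][140:260,250:400],None,fx=4,fy=4)
print(env.state()["eef_pos"])
cv2.imwrite("pics/side2.png",a[:,:,::-1])
E
```

```text
[594.68066068  81.86170342  94.53088013]
```

View pics/side2.png

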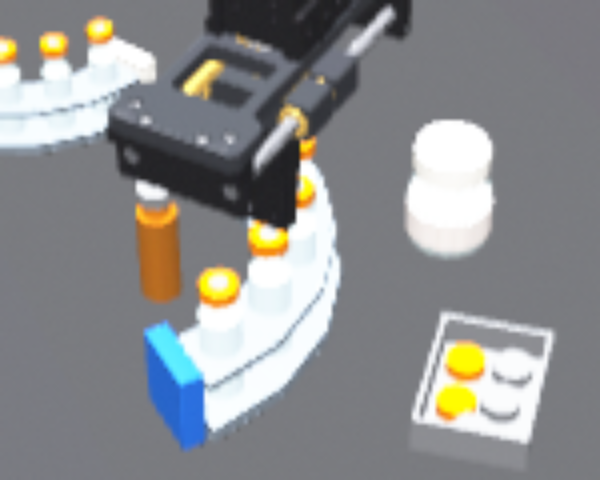

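Cap 1 now sits lower and the rack hasn't moved. Pressing cap 2.

Call:
send_rows(plan="-0.7 2 3 0 0; 0 0 3 0 0; 0 0 2 0 0; 0 0 2 0 0; 0 0 1.5 0 0; 0 0 1 0 0")

```text
t: 5.3
eef_pos: [596.9, 84.1, 83.1]
tcp_rot: [3.14, 0.006, 2.763]
ft_force: [-6.2, -2.2, 19.6]
opening: 0.007
```

Call:
send_rows(plan="0 0 -6 0 0; 0 0 -6 0 0; -1.8 -13 0 0 0; -1.8 -13 0 0 0; -1.8 -11 0 0 0; 0 0 0 0 0; 0 0 0 0 0")

```text
t: 6.0
eef_pos: [587.0, 44.1, 95.0]
tcp_rot: [3.14, 0.005, 2.762]
ft_force: [-0.6, -0.1, 0.4]
opening: 0.003
```

Call:
send_rows(plan="0 0 3 0 0; 0 0 3 0 0; 0 0 2 0 0; 0 0 2 0 0; 0 0 1.5 0 0; 0 0 1 0 0")

```text
t: 6.6
eef_pos: [587.4, 44.2, 83.1]
tcp_rot: [3.141, 0.007, 2.763]
ft_force: [-8.1, -2.2, 23.2]
opening: 0.001
```

Call:
send_rows(plan="0 0 -6 0 0; 0 0 -6 0 0; -6 -11 0 0 0; -6 -11 0 0 0; -5.5 -10.5 0 0 0; 0 0 0 0 0; 0 0 0 0 0")

```text
t: 7.3
eef_pos: [591.9, 4.1, 94.9]
tcp_rot: [3.14, 0.006, 2.763]
ft_force: [0.3, -0.3, 0.9]
opening: 0.003
```

```bash
python3 - <<'E'
from cell import env, eyes
from h import *
a=[]
p=eyes.read_camera("side");a.append(cv2.resize(p["image"][140:260,250:380],None,fx=3,fy=3))
p=eyes.read_camera("scene");a.append(cv2.resize(p["image"][150:270,250:380],None,fx=3,fy=3))
print(env.state()["eef_pos"])
cv2.imwrite("pics/m4.png",np.hstack(a)[:,:,::-1])
E
```

```text
[591.88879971   4.54502293  94.99082509]
```

View pics/m4.png

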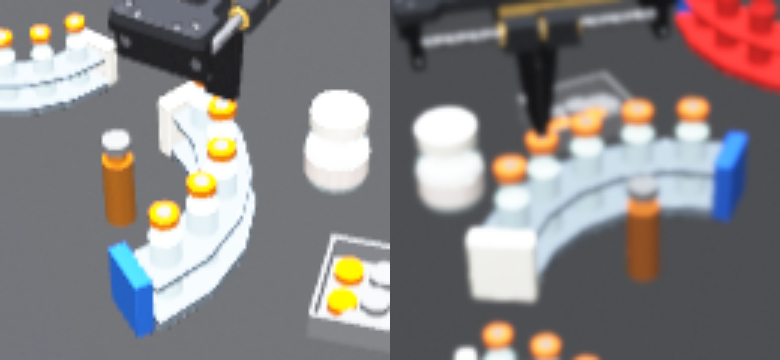

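The tip is centred over cap 4 and nothing has shifted.

Call:
send_rows(plan="0 1 3 0 0; 0 0 3 0 0; 0 0 2 0 0; 0 0 2 0 0; 0 0 1.5 0 0; 0 0 1 0 0")

```text
t: 8.0
eef_pos: [592.5, 6.3, 83.1]
tcp_rot: [3.141, 0.007, 2.765]
ft_force: [-6.7, -0.8, 24.3]
opening: 0.006
```

Call:
send_rows(plan="0 0 -6 0 0; 0 0 -6 0 0; -9 -9 0 0 0; -9 -9 0 0 0; -9.5 -9 0 0 0; 0 0 0 0 0; 0 0 0 0 0")

```text
t: 8.7
eef_pos: [609.6, -32.7, 95.1]
tcp_rot: [3.141, 0.007, 2.764]
ft_force: [-0.3, 0.5, 0.1]
opening: 0.006
```

Call:
send_rows(plan="0.5 1.5 3 0 0; 0 0 3 0 0; 0 0 2 0 0; 0 0 2 0 0; 0 0 1.5 0 0; 0 0 1 0 0")

```text
t: 9.3
eef_pos: [609.7, -30.8, 83.1]
tcp_rot: [3.141, 0.008, 2.765]
ft_force: [-6.9, -1.9, 21.8]
opening: 0.001
```

Call:
send_rows(plan="0 0 -8 0 0; 0 0 -25 0 0; 0 0 -40 0 0; 0 0 -40 0 0; -25 0 -20 0 0; -40 0 0 0 0; 0 0 0 0 0; 0 0 0 0 0")

```text
t: 10.1
eef_pos: [669.7, -52.7, 222.2]
tcp_rot: [3.14, 0.006, 2.767]
ft_force: [-1.5, 1.0, 0.1]
opening: 0.005
```

```bash
python3 - <<'E'
from cell import env, eyes
from fit import *
print({k:env.state()[k] for k in("t","eef_pos","ft_force")})
a=[]
S={n:eyes.read_camera(n) for n in("side","scene","wrist")}
pickle.dump(S,open("d2.pkl","wb"))
a.append(cv2.resize(S["side"]["image"][140:260,250:380],None,fx=3,fy=3))
a.append(cv2.resize(S["scene"]["image"][150:270,250:380],None,fx=3,fy=3))
cv2.imwrite("pics/end.png",np.hstack(a)[:,:,::-1]);cv2.imwrite("pics/endw.png",S["wrist"]["image"][:,:,::-1])
d=pickle.load(open("d0.pkl","rb"))
for n,pts in(("scene",[(350,185),(333,185),(315,190),(300,197),(289,206)]),("side",[(304,210),(316,201),(323,190),(324,176),(318,165)])):
    for D in(d,S):
        L=[]
        for u,v in pts:
            c=min(caps(D[n])[0],key=lambda c:np.hypot(c[0]-u,c[1]-v-1));L.append((float(c[0]),float(c[1])))
        print(n,L)
E
```

```text
{'t': 10.1, 'eef_pos': array([669.7380189 , -52.67015873, 222.23453483]), 'ft_force': array([-1.50766873,  0.97726258,  0.10837685])}
scene [(350.7, 184.7), (332.6, 185.4), (314.8, 190.4), (299.9, 197.4), (289.2, 206.2)]
scene [(350.6, 186.5), (332.5, 187.4), (315.1, 191.3), (300.1, 198.8), (289.3, 208.2)]
side [(304.2, 210.1), (316.5, 201.1), (323.4, 189.1), (324.0, 176.0), (318.1, 164.7)]
side [(304.4, 212.1), (316.2, 202.9), (323.1, 191.2), (324.2, 177.9), (318.3, 167.0)]
```

View pics/end.png

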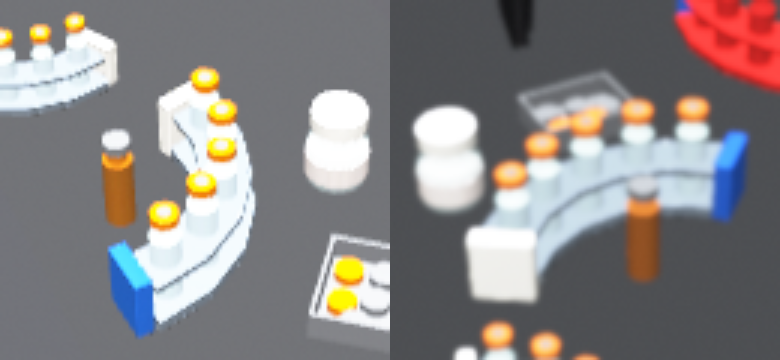

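View pics/endw.png

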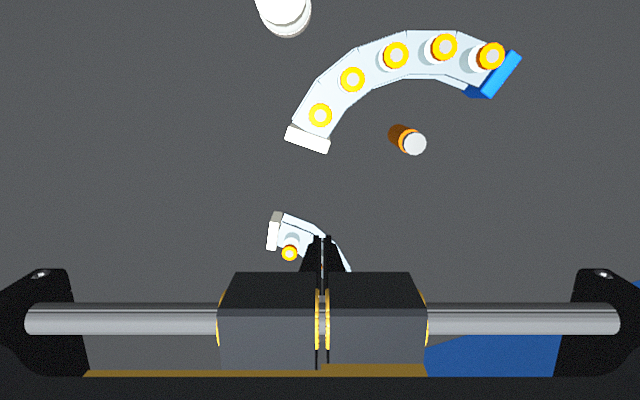

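All five caps sit about 2 px lower with no sideways shift. The rack, vial, jar and tray are where they were, and the hand is clear at z = 222 mm.

```bash
python3 -c "
from cell import job_done,env
print(job_done(),env.state()['t'])"
```

```text
the job is handed in; nothing more can be done
the job is handed in; nothing more can be done
```

I pressed all five caps of the larger grey rack home with closed fingertips, in order from the blue end to the white end. Between caps the tip stayed about 12 mm above the pressed height. I then lifted clear to z = 222 mm and handed the job in at about 10 s.

- **Pressing:** each cap stopped firmly at a measured tip height of 83.1 mm, with about 20–24 N vertically and at most about 8 N sideways at the end of each press.
- **Final images:** all five caps sit about 1–2 px lower than before, about what 5–6 mm of travel should give, with no sideways shift. The rack, jar, spare vial and tray look unmoved.
- **Disagreements:** the scene camera alone put the rack about 4–6 mm from where the side and wrist cameras did. I used the wrist fit, and the fingertip landed on every cap. In the scene view, cap 3 dropped by only about 0.9 px, where its neighbours dropped by about 1.4 to 2 px. It merges with the tray behind it there; the side view shows 2.1 px, and its stop height matched the others.

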